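Unlatch the bee cage's sagging bolt and hold the gate ajar

TASK

First take the capped jar that stands in the way of the bee cage's gate and stand it upright in the shallow tray. Then lift the sagging bolt on top of the gate over the bent-up lip of its keeper, draw it back clear of the keeper, swing the gate towards the robot until it stands open about 30 degrees, and finish while still holding it there with the gripper, since its spring would pull it shut. Leave the bowl, the brush and the wash bottle where they are.

Things in the scene. Friction and masses are not known exactly. Their poses are not given: they have to be found in the camera images.
- cage: Fixed bee holding cage, a wooden frame with wire mesh, 307 mm wide (y), 237 mm deep, 150 mm high, with the gate in its front. Origin on the bench below the gate's middle, in the gate's plane. Its x axis points into the cage (away from the robot), y along the closed gate towards the latch post (which is centred at y = 148 mm), z up. Only the keeper, the bolt and its guide loops rise above 150 mm. Nothing is loose inside. It stands yawed by up to 15 degrees.
- gate_leaf: The wooden-framed mesh gate, 16 mm thick, 256 mm from the hinge axis to its free edge, top edge 150 mm above the bench; origin on the bench below the hinge axis; at any opening its y axis runs along the gate from hinge to free stile, z up, x to its inner side (into the cage when closed). Two steel guide loops for the bolt stand on its top edge at y = 107 and 207 mm, up to 189 mm above the bench, 22 mm across the gate and 8 mm along it.
- gate_hinge (a point): Point on the gate's upright hinge axis, 150 mm above the bench, 122 mm from the cage's origin in the cage's -y direction.
- gate (a joint): Gate opening in rad: 0 closed; grows as the free stile swings out towards the robot, which seen from above is anticlockwise; stop at 1.3. A spring always pulls it shut, about 0.25 N m when closed and 0.5 N m at 0.5 rad. It cannot open while the bolt's nose is in the keeper, whether the bolt is lifted or not.
- bolt_grip (a point): Middle of the gripping length of the bolt's upright round steel handle, on its axis, 216 mm above the bench when the bolt lies down. The handle is 14 mm thick from 170 mm to 238 mm height, then a 21 mm wide, 8 mm thick head up to 246 mm. It stands over the middle of the gate's thickness, 182 mm from the hinge axis along the gate when bolted, nearer to the hinge as the bolt is drawn, and moves with the bolt (slide, lift and gate swing).
- bolt (a joint): Slide of the bolt along the gate in m: 0 fully shot, grows as it is drawn towards the hinge side (the cage's -y when closed), stop at 0.050; starts between 0 and 0.004. It is clear of the keeper from 0.027. Slides with about 1 N friction and stays where it is left. The steel bolt lies on the gate's top edge and weighs about 0.15 kg.
- bolt_lift (a joint): How far the bolt is lifted straight up in its worn guides, in m: 0 hanging down (by its weight), stop at 0.012. At the bolt's end an 18 mm long nose hangs 9 mm below its shank and lies behind the bent-up lip at the mouth of the keeper; it meets the lip when the slide reads 0.005. The nose passes over the lip only when lifted more than 7 mm, and must stay lifted until the slide reads 0.027; then it may drop.
- keeper (a point): Middle of the floor of the fixed steel keeper on top of the latch post, 152 mm above the bench. The keeper is a channel, open above, 28 mm across the gate's plane and 36 mm along it, with a front wall to 178 mm above the bench and a lip bent up to 160 mm across its mouth on the gate's side.
- jar: Loose capped glass jar, 56 mm wide, 85 mm high, about 0.2 kg, upright on the bench in front of the gate, in its swing, its axis 88 to 105 mm before the gate. Origin at the centre of its underside, z up.
- tray: Fixed shallow white open tray, 130 by 130 mm, walls 4 mm thick and 22 mm high, floor 4 mm thick; to the left or right of the work. Origin at the centre of its underside, axes along its sides, z up.
- bowl: Bystander: white ceramic bowl, 120 mm wide, 50 mm high, on the bench on the other side from the tray. Origin at the centre of its underside.
- brush: Bystander: flat brush with a wooden handle, 200 mm long, 42 mm wide and 20 mm high, lying on the bench beside the cage on the robot's right, pointing away from the robot. Origin under its middle.
- wash_bottle: Bystander: white bottle, 64 mm wide, 170 mm high, beside the cage on the robot's left, farther back. Origin at the centre of its underside.
Mind the look-alikes: they are no part of the job. Several things have the shape of the jar; the one meant has the colours described above.

How it is judged:
On the way, in this order (a step that is already met when the one before it is completed fails the run):
1. the jar stands upright in the tray, released, the gate still bolted (x of jar in the frame of tray between -0.045 and 0.045 m and y of jar in the frame of tray between -0.045 and 0.045 m and z of jar in the frame of tray below 0.01 m and angle between jar's own z axis and vertical below 0.1 rad and contact force between the fingers and jar below 0.2 N and linear speed of jar below 0.02 m/s and value of joint bolt below 0.02 m), for 0.2 s.
2. the bolt is drawn clear of the keeper (value of joint bolt above 0.027 m), for 0.1 s.
At the end, for the whole second after the job is handed in: The gate is still, 0.42 to 0.68 rad open, held by the fingers on gate or bolt (over 1 N) and propped by nothing else; the jar stands released, at rest and upright (within 0.1 rad) on the tray's floor, its axis within 45 mm of the tray's middle along each side (x of jar in the frame of tray between -0.045 and 0.045 m and y of jar in the frame of tray between -0.045 and 0.045 m and z of jar in the frame of tray below 0.01 m and angle between jar's own z axis and vertical below 0.1 rad and contact force between the fingers and jar below 0.2 N and linear speed of jar below 0.02 m/s and value of joint gate between 0.42 and 0.68 rad and velocity of joint gate between -0.08 and 0.08 rad/s and contact force between the fingers and gate_leaf above 1 N and contact force between each of jar, bowl, brush, wash_bottle and gate_leaf below 0.1 N); the arm keeps its last pose, push and grip.
It fails at once if the bowl is displaced by more than 30 mm (distance of bowl from where it was at the start of the episode above 0.03 m).
It fails at once if the brush is displaced by more than 30 mm (distance of brush from where it was at the start of the episode above 0.03 m).
It fails at once if the wash bottle is displaced by more than 30 mm (distance of wash_bottle from where it was at the start of the episode above 0.03 m).
It also fails if it takes over 54 s, if anything falls off the work surface, if the arm or the gripper's body presses on something with over 40 N, if the wrist force passes 120 N, or if a joint passes its speed limit or range.

ROBOT

A 6-joint arm with a two-finger parallel gripper is mounted at the origin on the work surface. World frame = base frame: x ahead of the robot, y to its left, z up, the work surface at z = 0. Lengths are in m, angles in rad, forces in N, time in s.
With the tool pointing down it reaches from about 0.275 to 0.825 m from the base axis. Payload 4.9 kg.
Tool frame: the origin (TCP) lies on the mounting face of the last link; the fingertips stand ahead of it and the grasp point (between the pads) lies 155 mm ahead of it (robot.finger_overhang is the z of the fingertips in the tool frame, in m); z points along the fingers, y is the line along which they close (so a half turn about z gives the same grasp; the last joint's range is limited). The gripper opens to 85 mm and grips with 20 to 120 N. Pads are 22 mm wide; open, the fingers measure 114 mm over their backs; the gripper's body (76 mm by 85 mm) begins 54 mm behind the grasp point. The pads swing forward as they close: fully open they stand 13 mm farther back than shut.
Start: joints at [-1.296, 0.326, -0.193, 1.052, 0, 1.437], TCP at [0.219, -0.505, 0.405] pointing down, gripper open.
Joint ranges: [-2.65, 2.65], [-0.97, 1.79], [-1.3, 1.35], [-1.93, 2.1], [-1.47, 1.37], [-3.14, 3.14]. Speed limits (rad/s): [2.57, 2.57, 3.14, 3.14, 3.14, 3.14].

INTERFACE

Orientations are given as a unit quaternion [w, x, y, z].
In Python, from cell import robot gives the robot as it stands. The module is installed in compiled form; this text tells all that it offers.
- The arm moves only by the shell command python3 -m creep 'ROWS' [OPENING]. ROWS is JSON, a list of rows, each a list of 6 numbers: the shift along the world's x, y, z in m, then the turn, a rotation vector about the world's x, y, z in rad. In form: [[dx, dy, dz, rx, ry, rz], ...]. A call has 1 to 20 rows; each row is the pose to reach, as a shift and turn from the pose commanded when the call began; what a row does not reach only later rows make up. A row lasts 1/10 s, in which the tool goes at most 50 mm and 8.59 degrees, less where a joint would pass 70% of its speed; a pose out of reach is approached as far as the arm can. A call with a gripper value outside its range is refused whole. OPENING is the gripper's target within -1 to 1 (fully open at 1, half-way at 0, shut at -1), set as the call begins (- or left out, the last holds). The fingers move at their own pace and stop on an object; the grip force is fixed at half the most. Time passes only in rows, so rows that repeat a pose let the fingers close. It gives the time, the measured TCP pose, the force, the opening and the grip force at its end, in the units of the state.
- robot.state(): the state, without advancing time (a new reading comes with each control period).
- robot.snapshot(name): name is "side" or "top"; returns a dict with "pixels" (400x640x3 uint8, red, green, blue), "intrinsics" (3x3 intrinsics, pixels), "D" ([k1, k2, p1, p2, k3] as OpenCV has them; the pictures are not rectified), "xyz" and "attitude" of the camera in the world. Camera axes: x right, y down, z forward; pixel columns grow to the right and rows downward; lengths in m; the calibration is good to about 2 mm. A picture is of the moment at which its call begins. There is no depth.
- robot.finish_job(): hands the job in; it is judged then, once.
The state is a dict: "time": time; "joint_positions": joint angles; "qvel": joint speeds; "effort": joint torques, N m; "tcp_pos": TCP position; "ee_rot": TCP orientation; "force": force on the tool from outside, world axes, zero at the start; "ft_torque": the same for the moment, N m; "grip_width": finger opening in m; "grasp_force": force on a finger pad.
Only numpy, scipy, OpenCV 4.12 (cv2) and the standard library are available. Lean on these libraries where they do the work, as an engineer would, in place of code of your own. Each camera call takes 0.05 s, during which the arm holds its last target. There are 200 camera calls.

## Working session

There is one attempt and no reset: what is moved stays moved. The work goes in short steps, Python scripts to look and compute and a shell command to move; the robot and the scene stay as the last step left them, time stands still between calls to the robot, and variables do not carry over. Pictures are saved under pics/ and viewed, at most 10 in all, crops included, and the job is handed in when it is done.

```bash
mkdir -p pics; python3 - <<'E'
from cell import robot
import cv2,pickle
for n in("side","top"):
    s=robot.snapshot(n); pickle.dump(s,open(n+"0.pkl","wb"))
    cv2.imwrite(f"pics/{n}0.png",s["pixels"][:,:,::-1]); print(n,s["xyz"],s["attitude"],s["intrinsics"],s["D"])
print(robot.state(), robot.finger_overhang)
E
```

```text
side [-0.6490613   0.35457736  0.97508574] [ 0.28542172 -0.51929452  0.71105047 -0.37851667] [[454.6812849    0.         317.84836898]
 [  0.         454.6812849  201.4316823 ]
 [  0.           0.           1.        ]] [-0.07086904  0.          0.          0.          0.        ]
top [ 0.37480797 -0.00271917  1.04945392] [ 0.04660303 -0.70421091  0.70644039 -0.05345202] [[367.98753023   0.         317.24299671]
 [  0.         367.98753023 189.76770405]
 [  0.           0.           1.        ]] [-0.0505354  0.         0.         0.         0.       ]
{'time': 0.1, 'joint_positions': array([-1.29616580e+00,  3.26903199e-01, -1.93484113e-01,  1.05202927e+00,
       -4.00072503e-05,  1.43657549e+00]), 'qvel': array([-7.89903316e-04, -1.39495050e-03,  3.12104970e-03,  1.89613365e-04,
        1.17815520e-04,  1.68101803e-05]), 'effort': array([ 8.41287037e-04, -4.44238615e+01,  2.63038284e+01,  7.86122546e-03,
       -1.66614636e-04, -3.77909586e-06]), 'tcp_pos': array([ 0.21858019, -0.50441956,  0.40396164]), 'ee_rot': array([-8.06729208e-04,  9.79177411e-01,  2.03004783e-01, -7.67825478e-05]), 'force': array([-0.96290796,  0.87198612,  0.38066608]), 'ft_torque': array([ 0.05604914, -0.02581202, -0.01070781]), 'grasp_force': 0.0, 'grip_width': 0.08505992953484232} 0.1734
```

View pics/side0.png

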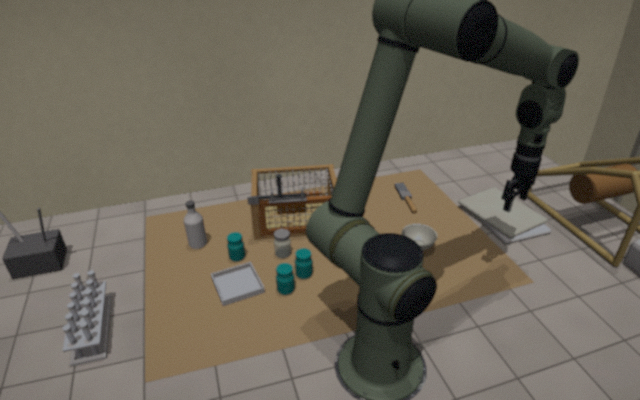

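View pics/top0.png

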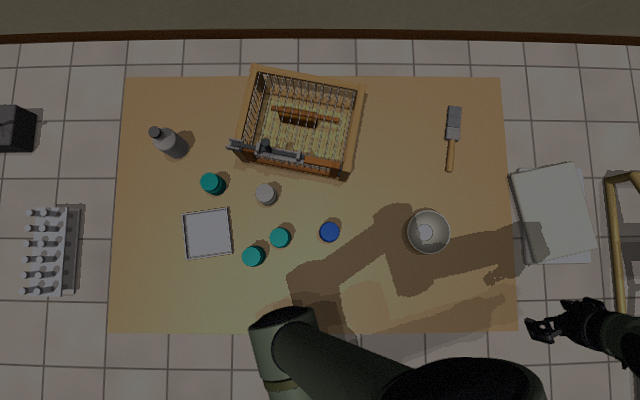

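The top view shows the clear jar at about (266,194) in front of the gate, the tray at (208,233), the cage at (298,120) with the bolt and keeper along its front edge (232–345, 143–165), and the bowl at (428,231). I'll enlarge the gate next.

```bash
cat > h.py <<'E'
import numpy as np,cv2,pickle
from scipy.spatial.transform import Rotation as R
def load(f): return pickle.load(open(f,"rb"))
def ray(s,uv):
    p=cv2.undistortPoints(np.array([[uv]],float),s["intrinsics"],s["D"])[0,0]
    w,x,y,z=s["attitude"]; d=R.from_quat([x,y,z,w]).as_matrix()@np.array([*p,1]); return s["xyz"],d
def on(s,uv,z):
    o,d=ray(s,uv); return o+d*(z-o[2])/d[2]
def px(s,P):
    w,x,y,z=s["attitude"]; r=R.from_quat([x,y,z,w]).inv(); 
    return cv2.projectPoints((np.atleast_2d(P)-s["xyz"])@r.inv().as_matrix() ,np.zeros(3),np.zeros(3),s["intrinsics"],s["D"])[0][:,0]
def tri(rays):
    A=0;b=0
    for o,d in rays:
        d=d/np.linalg.norm(d);M=np.eye(3)-np.outer(d,d);A=A+M;b=b+M@o
    return np.linalg.solve(A,b)
E
python3 - <<'E'
from h import *
t=load("top0.pkl");s=load("side0.pkl")
a=cv2.resize(t["pixels"][130:210,220:360],None,fx=5,fy=5,interpolation=cv2.INTER_CUBIC)[...,::-1]
b=cv2.resize(s["pixels"][160:270,240:345],None,fx=5,fy=5,interpolation=cv2.INTER_CUBIC)[...,::-1]
cv2.imwrite("pics/a.png",a);cv2.imwrite("pics/b.png",b)
for n,uv,z in[("jarcap",(266,193),.085),("keeper",(234,144),.17),("rightend",(350,177),.15)]: print(n,on(t,uv,z))
print(px(t,on(t,(266,193),.085)))
g=t["pixels"].astype(int)
# tray white: low saturation bright
hsv=cv2.cvtColor(t["pixels"],cv2.COLOR_RGB2HSV)
m=((hsv[...,1]<60)&(hsv[...,2]>110)).astype(np.uint8); m[:,:150]=0;m[:180]=0;m[290:]=0;m[:,245:]=0
c=max(cv2.findContours(m,0,1)[0],key=cv2.contourArea); r=cv2.minAreaRect(c);print(r)
bp=cv2.boxPoints(r); P=np.array([on(t,p,.02) for p in bp]);print(P,P.mean(0))
E
```

```text
jarcap [0.50400813 0.1231402  0.085     ]
keeper [0.61445955 0.19292186 0.17      ]
rightend [ 0.53487685 -0.09321559  0.15      ]
[[266. 193.]]
((207.9400177001953, 232.5800323486328), (41.577877044677734, 42.42640686035156), 81.8698959350586)
[[0.45092095 0.36148316 0.02      ]
 [0.46766324 0.24339133 0.02      ]
 [0.35339279 0.22381231 0.02      ]
 [0.3368619  0.34017455 0.02      ]] [0.40220972 0.29221534 0.02      ]
```

View pics/a.png

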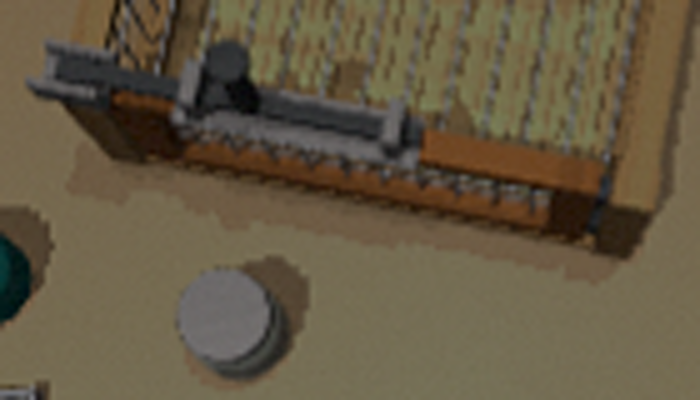

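View pics/b.png

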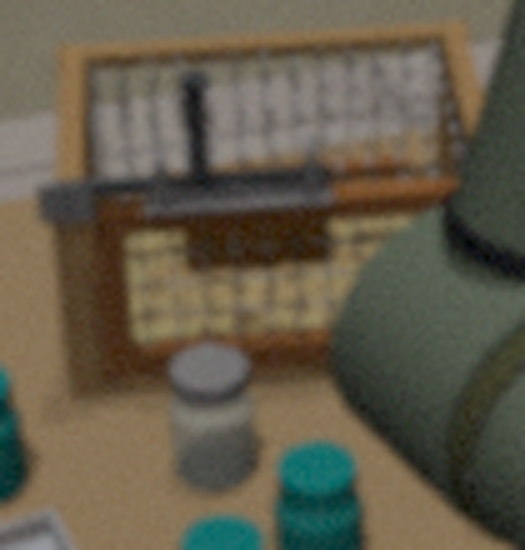

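The crops show the handle head at top px ~(265,142) and side px ~(279,176). The guide loops are at top px ~(257,148) and (299.5,156), the keeper at ~(234,145), and the jar cap at top (265,193) and side (282,232). I'll triangulate these.

```bash
python3 - <<'E'
from h import *
t=load("top0.pkl");s=load("side0.pkl")
print("head",on(t,(265,141.8),.246),"tri",tri([ray(t,(265,141.8)),ray(s,(278.8,176))]), "side@",on(s,(278.8,176),.243))
print("cap",on(t,(265,192.7),.085),"tri",tri([ray(t,(265,192.7)),ray(s,(281.8,233.5))]))
l1=on(t,(257,148.5),.189);l2=on(t,(299.6,156),.189);d=(l1-l2)[:2];print("loops",l1,l2,np.linalg.norm(d),"dir",d/np.linalg.norm(d))
print("keeper",on(t,(234,145),.165))
# front right cage corner top & right edge, gate bottom top-face line
A=on(t,(220+635/5,130+207/5),.15);B=on(t,(220+120/5,130+95/5),.15);print("bar",A,B,np.degrees(np.arctan2(*(B-A)[:2])))
hsv=cv2.cvtColor(t["pixels"],cv2.COLOR_RGB2HSV)
m=((hsv[...,1]<60)&(hsv[...,2]>90)).astype(np.uint8);m[:178]=0;m[212:]=0;m[:,:248]=0;m[:,290:]=0
for c in cv2.findContours(m,0,1)[0]:
    if cv2.contourArea(c)>60: r=cv2.minEnclosingCircle(c);print(r,on(t,r[0],.085))
E
```

```text
head [0.59858901 0.1063166  0.246     ] tri [0.60020926 0.10683727 0.2397257 ] side@ [0.59441633 0.10764557 0.243     ]
cap [0.50481474 0.12579826 0.085     ] tri [0.50578857 0.1274342  0.08044278]
loops [0.59794013 0.13298404 0.189     ] [0.57922201 0.0306076  0.189     ] 0.10407355546276442 dir [0.17985466 0.98369319]
keeper [0.61327387 0.19395537 0.165     ]
bar [ 0.5490466  -0.08597121  0.15      ] [0.60687817 0.17179532 0.15      ] 12.645280898788947
((263.5535583496094, 193.3392791748047), 9.992610931396484) [0.50311921 0.12959677 0.085     ]
```

```bash
python3 -m creep '[[0.286,0.631,-0.03,0,0,0.96],[0.286,0.631,-0.03,0,0,0.96],[0.286,0.631,-0.03,0,0,0.96],[0.286,0.631,-0.03,0,0,0.96],[0.286,0.631,-0.03,0,0,0.96],[0.286,0.631,-0.03,0,0,0.96],[0.286,0.631,-0.03,0,0,0.96],[0.286,0.631,-0.03,0,0,0.96],[0.286,0.631,-0.03,0,0,0.96],[0.286,0.631,-0.03,0,0,0.96],[0.286,0.631,-0.03,0,0,0.96],[0.286,0.631,-0.03,0,0,0.96],[0.286,0.631,-0.03,0,0,0.96],[0.286,0.631,-0.03,0,0,0.96],[0.286,0.631,-0.03,0,0,0.96],[0.286,0.631,-0.03,0,0,0.96],[0.286,0.631,-0.03,0,0,0.96],[0.286,0.631,-0.03,0,0,0.96]]' 1; python3 -c "
from cell import robot;print(robot.state()['joint_positions'])"
```

```text
time: 1.9
tcp_pos: [0.5042, 0.1252, 0.3747]
ee_rot: [-0.0, 0.775, 0.631, -0.0]
force: [0.8, -0.4, 0.3]
grip_width: 0.0857
grasp_force: 0.0
[ 1.01292548e-01  2.93368381e-01 -3.19552400e-01  9.58401615e-01
 -2.03954851e-04  1.87592749e+00]
```

```bash
python3 -m creep '[[0,0.001,-0.04,0,0,0],[0,0.001,-0.08,0,0,0],[0,0.001,-0.11,0,0,0],[0,0.001,-0.14,0,0,0],[0,0.001,-0.16,0,0,0],[0,0.001,-0.175,0,0,0],[0,0.001,-0.175,0,0,0],[0,0.001,-0.175,0,0,0]]'; python3 -m creep '[[0,0,0,0,0,0],[0,0,0,0,0,0],[0,0,0,0,0,0],[0,0,0,0,0,0],[0,0,0,0,0,0],[0,0,0,0,0,0],[0,0,0,0,0,0],[0,0,0,0,0,0]]' -1
```

```text
time: 2.7
tcp_pos: [0.5047, 0.1265, 0.2001]
ee_rot: [-0.0, 0.775, 0.632, -0.0]
force: [0.3, 0.3, -0.5]
grip_width: 0.0852
grasp_force: 0.0
time: 3.5
tcp_pos: [0.5052, 0.1273, 0.2013]
ee_rot: [0.001, 0.775, 0.632, 0.001]
force: [-1.9, -1.0, 7.2]
grip_width: 0.054
grasp_force: 62.6
```

```bash
python3 -m creep '[[0,0,0.03,0,0,0],[0,0,0.07,0,0,0],[0,0,0.11,0,0,0],[-0.015,0.025,0.12,0,0,0],[-0.035,0.055,0.12,0,0,0],[-0.055,0.09,0.12,0,0,0],[-0.08,0.13,0.12,0,0,0],[-0.095,0.155,0.12,0,0,0],[-0.103,0.166,0.12,0,0,0],[-0.103,0.166,0.12,0,0,0],[-0.103,0.166,0.08,0,0,0],[-0.103,0.166,0.05,0,0,0],[-0.103,0.166,0.03,0,0,0],[-0.103,0.166,0.03,0,0,0]]'; python3 - <<'E'
from cell import robot
import cv2,pickle,numpy as np
ims=[]
for n in("side","top"):
    s=robot.snapshot(n); pickle.dump(s,open(n+"1.pkl","wb")); ims.append(s["pixels"][150:350,150:350] if n=="side" else s["pixels"][130:330,150:350])
cv2.imwrite("pics/c.png",cv2.resize(np.hstack(ims),None,fx=2,fy=2)[...,::-1])
E
```

```text
time: 4.9
tcp_pos: [0.4011, 0.2915, 0.2273]
ee_rot: [-0.0, 0.775, 0.631, -0.003]
force: [0.8, -0.3, -1.6]
grip_width: 0.054
grasp_force: 64.3
```

View pics/c.png

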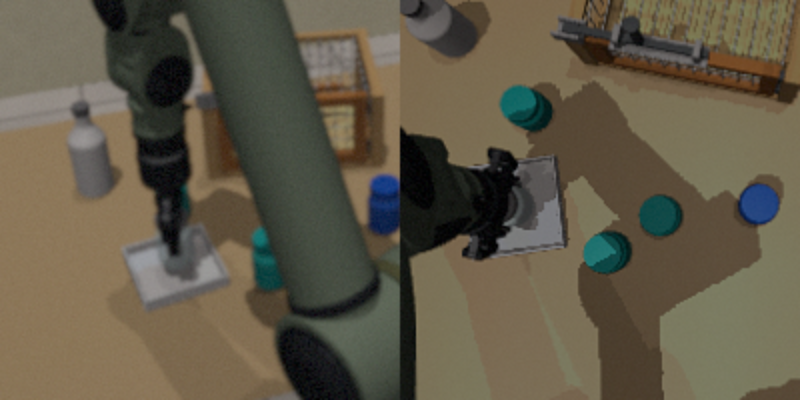

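The jar hangs over the tray's middle (side view px ~(175,250), top view px ~(515,205) in the crop). I'll lower it and release.

```bash
python3 -m creep '[[0,0,-0.01,0,0,0],[0,0,-0.017,0,0,0],[0,0,-0.021,0,0,0],[0,0,-0.023,0,0,0],[0,0,-0.023,0,0,0]]'; python3 -m creep '[[0,0,0,0,0,0],[0,0,0,0,0,0],[0,0,0,0,0,0],[0,0,0,0,0,0],[0,0,0,0,0,0],[0,0,0,0,0,0]]' 1;  python3 -m creep '[[0,0,0.02,0,0,0],[0,0,0.06,0,0,0],[0,0,0.11,0,0,0],[0,0,0.16,0,0,0],[0,0,0.2,0,0,0],[0,0,0.24,0,0,0],[0,0,0.24,0,0,0]]'
```

```text
time: 5.5
tcp_pos: [0.4015, 0.2933, 0.2065]
ee_rot: [-0.0, 0.775, 0.632, -0.0]
force: [-0.1, 0.5, -1.7]
grip_width: 0.0541
grasp_force: 64.4
time: 6.1
tcp_pos: [0.4016, 0.2933, 0.2067]
ee_rot: [0.0, 0.775, 0.632, 0.0]
force: [1.1, 0.4, -0.4]
grip_width: 0.0854
grasp_force: 0.0
time: 6.8
tcp_pos: [0.4028, 0.294, 0.4524]
ee_rot: [0.001, 0.775, 0.632, 0.005]
force: [-0.1, 0.2, 0.1]
grip_width: 0.0857
grasp_force: 0.0
```

```bash
python3 -m creep '[[0.03,-0.028,0,0,0,0],[0.065,-0.062,0,0,0,0],[0.1,-0.095,0,0,0,0],[0.135,-0.128,0,0,0,0],[0.165,-0.157,0,0,0,0],[0.185,-0.176,0,0,0,0],[0.196,-0.186,0,0,0,0],[0.196,-0.186,0,0,0,0],[0.196,-0.186,0,0,0,0]]'; python3 - <<'E'
from cell import robot
import cv2,pickle,numpy as np
ims=[]
for n in("side","top"):
    s=robot.snapshot(n); pickle.dump(s,open(n+"2.pkl","wb")); ims.append(s["pixels"][120:320,190:390] if n=="side" else s["pixels"][90:290,170:370])
cv2.imwrite("pics/d.png",cv2.resize(np.hstack(ims),None,fx=2,fy=2)[...,::-1])
E
```

```text
time: 7.7
tcp_pos: [0.5969, 0.1079, 0.4461]
ee_rot: [-0.001, 0.775, 0.632, -0.0]
force: [-0.4, 0.6, -1.1]
grip_width: 0.0856
grasp_force: 0.0
```

View pics/d.png

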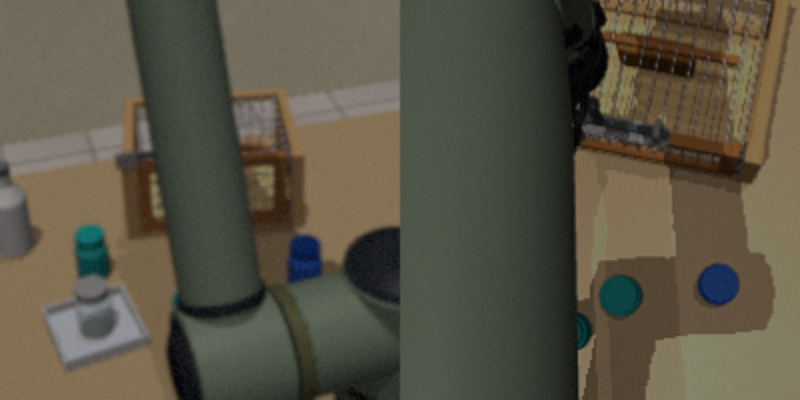

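The jar stands upright in the tray (left half, ~(95,305)) and the gate is unchanged. I'll descend on the handle.

```bash
python3 -m creep '[[0,0,-0.03,0,0,0],[0,0,-0.055,0,0,0],[0,0,-0.07,0,0,0],[0,0,-0.076,0,0,0],[0,0,-0.076,0,0,0],[0,0,-0.076,0,0,0]]'; python3 -m creep '[[0,0,0,0,0,0],[0,0,0,0,0,0],[0,0,0,0,0,0],[0,0,0,0,0,0],[0,0,0,0,0,0],[0,0,0,0,0,0],[0,0,0,0,0,0],[0,0,0,0,0,0],[0,0,0,0,0,0],[0,0,0,0,0,0]]' -1
```

```text
time: 8.4
tcp_pos: [0.5977, 0.1079, 0.3718]
ee_rot: [0.0, 0.775, 0.633, 0.001]
force: [-0.7, -0.4, 0.4]
grip_width: 0.0854
grasp_force: 0.0
time: 9.4
tcp_pos: [0.5979, 0.1073, 0.371]
ee_rot: [0.0, 0.775, 0.632, 0.0]
force: [0.7, -0.7, 1.9]
grip_width: 0.0152
grasp_force: 58.2
```

```bash
python3 -m creep '[[0,0,0.003,0,0,0],[0,0,0.006,0,0,0],[0,0,0.0095,0,0,0],[0,0,0.0095,0,0,0],[0,0,0.0095,0,0,0]]'
```

```text
time: 9.9
tcp_pos: [0.5976, 0.1073, 0.3802]
ee_rot: [-0.0, 0.775, 0.632, -0.0]
force: [3.5, -0.9, -1.9]
grip_width: 0.0152
grasp_force: 58.5
```

```bash
python3 -m creep '[[-0.001,-0.005,0,0,0,0],[-0.002,-0.01,0,0,0,0],[-0.003,-0.015,0,0,0,0],[-0.004,-0.02,0,0,0,0],[-0.004,-0.02,0,0,0,0]]';  python3 -m creep '[[-0.001,-0.005,0,0,0,0],[-0.002,-0.01,0,0,0,0],[-0.003,-0.015,0,0,0,0],[-0.004,-0.019,0,0,0,0],[-0.004,-0.019,0,0,0,0],[-0.004,-0.019,0,0,0,0]]'
```

```text
time: 10.4
tcp_pos: [0.5935, 0.0863, 0.3802]
ee_rot: [0.0, 0.775, 0.632, -0.0]
force: [1.1, -0.3, -1.4]
grip_width: 0.0154
grasp_force: 58.6
time: 11.0
tcp_pos: [0.5896, 0.0679, 0.3802]
ee_rot: [0.0, 0.775, 0.632, -0.0]
force: [1.3, -0.4, -1.1]
grip_width: 0.0156
grasp_force: 58.6
```

```bash
python3 -m creep '[[-0.007,0.001,0,0,0,0.05],[-0.014,0.002,0,0,0,0.1],[-0.021,0.0025,0,0,0,0.15],[-0.028,0.003,0,0,0,0.2],[-0.028,0.003,0,0,0,0.2]]'
```

```text
time: 11.5
tcp_pos: [0.5611, 0.0715, 0.3803]
ee_rot: [-0.0, 0.708, 0.707, -0.0]
force: [2.8, -0.3, -2.6]
grip_width: 0.015
grasp_force: 58.7
```

```bash
python3 -m creep '[[-0.007,-0.0005,0,0,0,0.05],[-0.014,-0.001,0,0,0,0.1],[-0.021,-0.002,0,0,0,0.15],[-0.028,-0.003,0,0,0,0.2],[-0.035,-0.0045,0,0,0,0.25],[-0.041,-0.006,0,0,0,0.3],[-0.048,-0.0085,0,0,0,0.35],[-0.048,-0.0085,0,0,0,0.35],[-0.048,-0.0085,0,0,0,0.35],[-0.048,-0.0085,0,0,0,0.35],[-0.048,-0.0085,0,0,0,0.35]]'; python3 - <<'E'
from cell import robot
import cv2,pickle,numpy as np
ims=[]
for n in("side","top"):
    s=robot.snapshot(n); pickle.dump(s,open(n+"3.pkl","wb")); ims.append(s["pixels"][120:320,190:390] if n=="side" else s["pixels"][90:290,170:370])
cv2.imwrite("pics/e.png",cv2.resize(np.hstack(ims),None,fx=2,fy=2)[...,::-1])
st=robot.state();print(st["tcp_pos"],st["force"],st["grasp_force"])
E
```

```text
time: 12.6
tcp_pos: [0.514, 0.0631, 0.3802]
ee_rot: [-0.0, 0.574, 0.819, 0.0]
force: [3.2, 2.3, -1.7]
grip_width: 0.0152
grasp_force: 58.9
[0.51392059 0.06300627 0.38017368] [ 4.0684991   1.78863721 -1.91900145] 58.85136544704437
```

View pics/e.png

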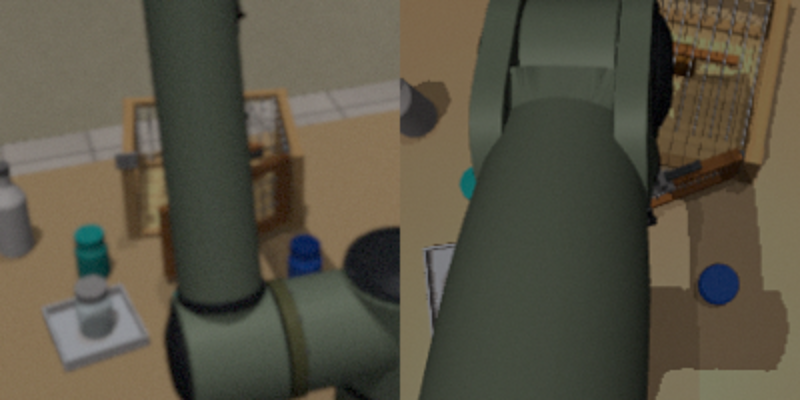

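The gate stands open: its top edge runs from about (745,160) to (650,205) in the top crop. The handle position puts the opening at about 0.55 rad. The jar is still upright in the tray, so I'm handing in.

```bash
python3 -c "
from cell import robot;print(robot.finish_job())"
```

```text
the job is handed in; nothing more can be done
None
```

I handed the job in at about 12.7 s, but no verdict came back: the jar stands upright in the tray, the bolt is drawn about 40 mm, and the gripper holds the gate open about 0.55 rad (estimated from the handle position).

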